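# Feed a tube block past the spring gate of the loading lane

### The job

Push the white tube block along the loading lane, past the spring gate, until it is fully home against the end stop, and leave the gate shut behind it. Hold the gate open with one fingertip pressing down its paddle (the long plate left of the lane) while another finger pushes the block from behind; the gate must not touch the block, before, during or after. Do not pinch, lift or carry anything, and leave everything else where it is.

Things in the scene. Friction and masses are not known exactly. Their poses are not given: they have to be found in the camera images.
- lane: Loading lane fixed to the worktop; origin on the worktop under its middle, in the gate's plane. x runs along it in the pushing direction (away from the robot, turned up to 0.4 rad), y left, z up. Floor at z = 5 mm; walls 5 mm thick, inner faces at y = -33 and +33 mm, tops at z = 22 mm. Open at the near end (x = -190 mm). A hinge rod, 8 mm thick, runs outside the left wall at y = 46, z = 32 mm.
- lane_stop (a point): Middle of the end stop's face, at lane x = +120 mm, z = 20 mm; the stop closes the far end of the lane and is 35 mm tall. The block is home when its far end rests against it.
- gate (a joint): Spring-closed gate turning on the hinge rod, rad: 0 = closed (blade down over the left half of the lane, in the block's way), 0.75 = fully open, at its stop. Opened by pressing its paddle down, which takes about 2 N at first and 6 N fully open at lane y = 72 mm; let go, it shuts by itself. Above 0.60 the block passes under it untouched.
- blade_tip (a point): Lower free corner of the gate's blade. Blade and its arm are 6 mm thick (lane x = -3 to +3 mm) and reach from the hinge rod to lane y = -4 mm; closed, the blade's lower edge is at z = 22 mm. Fully open they stand within lane y = 0 to 46 mm, up to z = 80 mm, so an upright finger at lane y = -14 mm can follow the block past the blade; one further left would hit it.
- paddle_mid (a point): Middle of the top of the gate's paddle, a flat steel plate 200 mm long (lane x = -182 to +18 mm), 50 mm wide, along the outside of the left wall. Gate closed: it slopes up to the left at 0.70 rad, outer edge at z = 60 mm. Gate at 0.70: level, top at z = 25 mm, over lane y = 50 to 100 mm; 1.5 mm lower there at the stop. Press it anywhere; a fingertip can slide along it.
- tube_block: White foam tube block (a rack), 110 mm long, 62 mm wide, 34 mm tall, 0.1 to 0.2 kg, standing in the near part of the lane before the gate. Origin at the centre of its underside; its own y axis is its long axis and lies along the lane. At home against the end stop its centre is at lane x = +65 mm, its near end at +10 mm.
- specimen_cup: clear specimen cup with an orange lid, 60 mm across, 64 mm tall, to the right of the lane's far end; leave it. Origin at the centre of its underside.
- vial_near: small white-capped vial, 31 mm across, 58 mm tall, to the left of the lane's far end; leave it. Origin at the centre of its underside.
- brown_rack: empty dark brown tube rack, 48 x 139 x 66 mm, away to the left; not the one to push. Origin at the centre of its underside.
- kitchen_timer: white timer, 40 x 64 x 64 mm, at the front right; leave it. Origin at the centre of its underside.
- marker: marker pen 135 mm long lying at the front right; leave it. Origin at the centre of its underside.
Things that resemble listed ones, but are neither listed nor needed, are in the scene too. Of the things shaped like the tube_block, the white one is meant.

How it is judged:
On the way, in this order (a step that is already met when the one before it is completed fails the run):
1. the gate is held open by a finger on it, before the block passes (value of joint gate above 0.5 rad and contact force between the fingers and gate above 0.3 N and x of tube_block in the frame of lane below -0.05 m), for 0.1 s.
2. the block is pushed under the gate while a finger holds the gate open (value of joint gate above 0.5 rad and contact force between the fingers and gate above 0.3 N and x of tube_block in the frame of lane between -0.03 and 0.04 m and contact force between the fingers and tube_block above 0.05 N), for 0.1 s.
At the end, for the whole second after the job is handed in: The block stands flat in the lane with its centre 60 to 70 mm beyond the gate plane (home is 65), within 5 mm of the lane's middle and at rest; the gate is shut behind it (joint below 0.06 rad) (x of tube_block in the frame of lane between 0.06 and 0.07 m and y of tube_block in the frame of lane between -0.005 and 0.005 m and height (world z) of tube_block below 0.008 m and angle between tube_block's own z axis and vertical below 0.05 rad and value of joint gate below 0.06 rad and linear speed of tube_block below 0.01 m/s); the robot touches nothing.
It fails at once if the gate touches the block (dropped or dragging on it, or the block forced against it) (contact force between gate and tube_block above 1 N).
It fails at once if the block is lifted or carried (height (world z) of tube_block above 0.017 m).
It fails at once if the block leaves the lane or is tipped (y of tube_block in the frame of lane above 0.02 m or y of tube_block in the frame of lane below -0.02 m or angle between tube_block's own z axis and vertical above 0.3 rad).
It fails at once if a bystander is disturbed (distance of any of specimen_cup, vial_near, brown_rack, kitchen_timer, marker from where it was at the start of the episode above 0.03 m).
It also fails if it takes over 40 s, if anything falls off the work surface, if the arm or the gripper's body presses on something with over 40 N, if the wrist force passes 120 N, or if a joint passes its speed limit or range.

### The arm

A 6-joint arm with a two-finger parallel gripper is mounted at the origin on a cart in front of the work surface, level with it; the furniture and walls round the work are solid. World frame = base frame: x ahead of the robot, y to its left, z up, the work surface at z = 0. Lengths are in m, angles in rad, forces in N, time in s.
With the tool pointing down it reaches from about 0.35 to 0.725 m from the base axis. Payload 4.3 kg.
Tool frame: the origin (TCP) lies at the very end of the fingers, on their centre line; the grasp point (between the pads) lies 19 mm behind it; z points along the fingers, y is the line along which they close (so a half turn about z gives the same grasp; the last joint's range is limited). The gripper opens to 85 mm and grips with 20 to 120 N. Pads are 22 mm wide; open, the fingers measure 114 mm over their backs; the gripper's body (76 mm by 85 mm) begins 54 mm behind the grasp point. The pads swing forward as they close: fully open they stand 13 mm farther back than shut.
Start: joints at [-1.343, 0.377, 0.081, 1.274, 0, 1.46], TCP at [0.191, -0.543, 0.231] pointing down, gripper open.
Joint ranges: [-2.72, 2.72], [-0.84, 1.66], [-1.02, 1.22], [-1.77, 2.12], [-1.37, 1.28], [-3.14, 3.14]. Speed limits (rad/s): [2.57, 2.57, 3.14, 3.14, 3.14, 3.14].

### API

Orientations are given as a unit quaternion [w, x, y, z].
In Python, from bench import ctrl, hand, solver, observe, get_image, order, spotter gives the robot as it stands. Calls block until the motion is done:
- ctrl.movep(position, orientation): joint-space move of the TCP to a pose.
- ctrl.move_linear(position, frame=None, vel=0.15): straight line of the TCP; frame=None keeps the orientation; vel is the mean speed in m/s.
- ctrl.movej(angles): joint-space move.
- hand.gripper_to(opening, f_grip=None): opening from 0.0 (shut) to 1.0 (fully open); f_grip is the grip in N (None keeps the last); returns when the fingers have stopped.
- ctrl.sleep(seconds).
- solver.inverse_kinematics(position, orientation): joint angles nearest the present ones, or None.
- observe(): the state.
- get_image(name): name is "side" or "top" or "wrist"; returns a dict with "frame" (400x640x3 uint8, red, green, blue), "fx", "fy", "cx", "cy" (pixels), "k1" (the pictures are not rectified: a ray, as slopes to the right and down, at radius r is drawn at 1 + k1 r^2 times it, then the intrinsics apply), "rvec" (rotation vector, rad) and "tvec" (3), from world to camera coordinates, as OpenCV has them. Camera axes: x right, y down, z forward; pixel columns grow to the right and rows downward; lengths in m; the calibration is good to about 2 mm. A picture is of the moment at which its call begins. There is no depth.
A pose or a line that the arm cannot do raises ctrl.IKError and nothing moves.
- order.job_done(): hands the job in; it is judged then, once.
Trained networks look in the newest picture that a camera, given by its name, has taken for a name from the list of things; names that differ only in an ending like _2 or _b are one class to them, and where a whole thing is asked for, a point or a joint stands for the part that bears it (a point fixed in the world has none). Each returns a list of dicts, best first, with "confidence" (0 to 1); they miss things now and then, are a little off and sometimes report something else, mostly with a low value. They report only what shows in the picture. A call takes as long as a camera call. They do not tell look-alikes from the thing itself.
- spotter.recognise(target, camera): "centre" ([column, row] in pixels, amid what is visible of it).
- spotter.regions_of(target, camera): "pixels" (400x640 bool, what is visible of it) and "centre" ([column, row] in pixels, amid what is visible of it).
- spotter.place_of(target, camera): "centre" ([column, row] in pixels: a listed point, or the origin of a listed thing).
The state is a dict: "time_s": time; "joints": joint angles; "qvel": joint speeds; "tau": joint torques, N m; "ee_pos": TCP position; "orientation": TCP orientation; "ft_force": force on the tool from outside, world axes, zero at the start; "moment": the same for the moment, N m; "gripper_width": opening from 0.0 (shut) to 1.0 (fully open); "finger_force": force on a finger pad.
Only numpy, scipy, OpenCV 4.12 (cv2) and the standard library are available. Lean on these libraries where they do the work, as an engineer would, in place of code of your own. Each camera call takes 0.05 s, during which the arm holds its last target. There are 200 camera calls.

## Working session

There is one attempt and no reset: what is moved stays moved. The work goes in short steps, each a Python script; the robot and the scene stay as the last script left them, time stands still between calls to the robot, and variables do not carry over. Pictures are saved under pics/ and viewed, at most 10 in all, crops included, and the job is handed in when it is done.

```bash
ls; mkdir -p pics
cat > h.py <<'E'
import numpy as np, cv2
from bench import ctrl, hand, solver, observe, get_image, order, spotter
def ray(im,px):
    K=np.array([[im['fx'],0,im['cx']],[0,im['fy'],im['cy']],[0,0,1.]])
    u=cv2.undistortPoints(np.array([[px]],float),K,np.array([im['k1'],0,0,0,0.]))[0,0]
    R=cv2.Rodrigues(np.array(im['rvec'],float))[0];t=np.array(im['tvec'],float).ravel()
    return -R.T@t, R.T@np.array([u[0],u[1],1.])
def on_z(im,px,z):
    c,d=ray(im,px); return c+d*(z-c[2])/d[2]
def proj(im,P):
    K=np.array([[im['fx'],0,im['cx']],[0,im['fy'],im['cy']],[0,0,1.]])
    return cv2.projectPoints(np.array(P,float).reshape(-1,1,3),np.array(im['rvec'],float),np.array(im['tvec'],float),K,np.array([im['k1'],0,0,0,0.]))[0][:,0]
def save(im,n): cv2.imwrite('pics/'+n,im['frame'][:,:,::-1])
E
python3 - <<'E'
from h import *
o=observe();print(o['time_s'],o['ee_pos'],o['orientation'],o['gripper_width'])
for c in ['top','side']:
    im=get_image(c);save(im,c+'0.png');print(c,ray(im,[320,200])[0])
    for n,z in [('lane',0),('lane_stop',.02),('blade_tip',.022),('paddle_mid',.044),('tube_block',.005),('specimen_cup',0),('vial_near',0),('brown_rack',0)]:
        for r in spotter.place_of(n,c)[:3]: print(c,n,np.round(r['centre']),round(r['confidence'],2),np.round(on_z(im,r['centre'],z),4))
E
```

```text
pics
0.0 [ 0.19042943 -0.5418533   0.23034514] [-1.03928358e-03  9.85769384e-01  1.68100084e-01 -5.14221729e-05] 0.9992141937776129
top [0.49722599 0.10716176 1.13681505]
top lane [284. 189.] 0.72 [0.601  0.1959 0.    ]
top lane_stop [281. 152.] 0.56 [0.7097 0.2033 0.02  ]
top paddle_mid [263. 218.] 0.59 [0.5151 0.2544 0.044 ]
top tube_block [286. 213.] 0.78 [0.5295 0.1899 0.005 ]
top tube_block [430. 249.] 0.58 [ 0.4195 -0.2412  0.005 ]
top tube_block [340. 225.] 0.57 [0.4922 0.0299 0.005 ]
top specimen_cup [308. 167.] 0.7 [0.6678 0.1233 0.    ]
top specimen_cup [430. 248.] 0.68 [ 0.4218 -0.2407  0.    ]
top vial_near [248. 157.] 0.6 [0.7001 0.3048 0.    ]
top brown_rack [189. 187.] 0.64 [0.6095 0.4823 0.    ]
side [0.20671323 0.95262748 0.83532368]
side lane [294. 233.] 0.59 [0.5894 0.2025 0.    ]
side lane_stop [252. 214.] 0.98 [0.7181 0.1947 0.02  ]
side blade_tip [295. 222.] 0.79 [0.5944 0.182  0.022 ]
side paddle_mid [314. 244.] 0.97 [0.5052 0.2596 0.044 ]
side tube_block [324. 232.] 0.8 [0.5139 0.1732 0.005 ]
side tube_block [328. 301.] 0.7 [0.4225 0.3797 0.005 ]
side tube_block [347. 202.] 0.59 [0.4958 0.0355 0.005 ]
side specimen_cup [286. 204.] 0.9 [0.659  0.1007 0.    ]
side vial_near [240. 249.] 0.74 [0.6943 0.308  0.    ]
side vial_near [314. 242.] 0.42 [0.5264 0.212  0.    ]
```

Run:
```python
import cv2
a=cv2.imread('pics/top0.png')[120:280,160:420];b=cv2.imread('pics/side0.png')[150:330,190:420]
cv2.imwrite('pics/tc.png',cv2.resize(a,(780,480),interpolation=2));cv2.imwrite('pics/sc.png',cv2.resize(b,(690,540),interpolation=2))
```

```text
(no output)
```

View pics/tc.png

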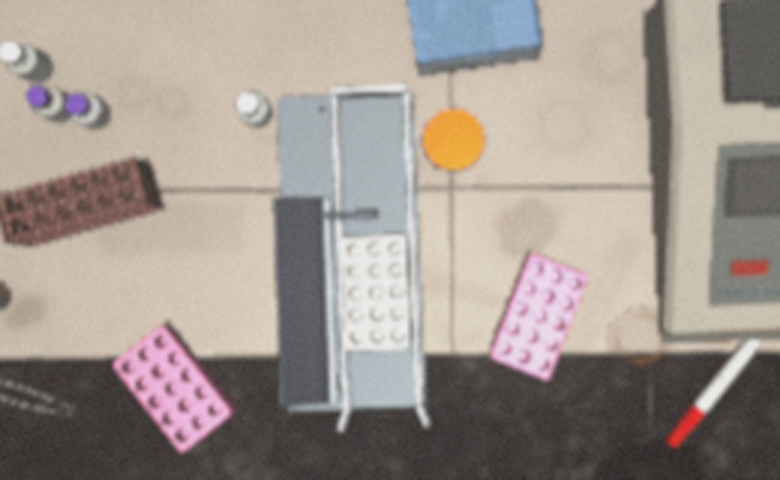

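View pics/sc.png

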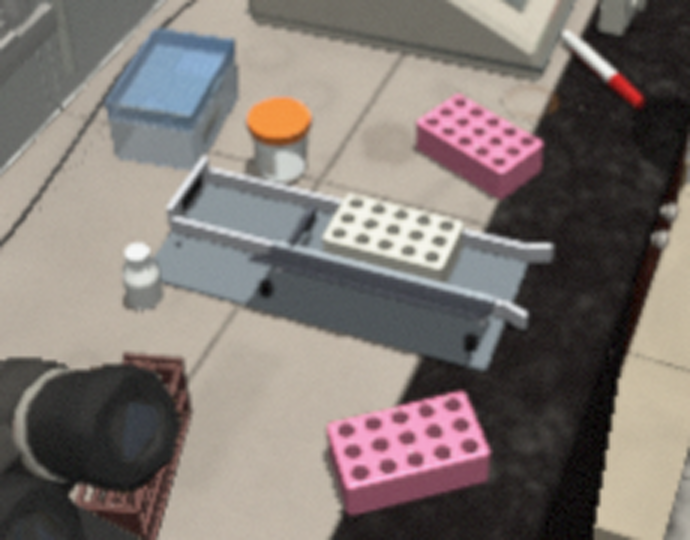

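The three look-alikes in the top image are the white block at (285,217), pink at (340,225) and pink at (217,249). The white block is the one in the lane. The top crop shows the lane running almost straight ahead, with the paddle to its left at about (261,220). The block is short of the gate arm at (283,191). Next I'll get the lane pose from the wall ends and move above it with the wrist camera.

Run:
```python
from h import *
from scipy.spatial.transform import Rotation as Ro
im=get_image('top')
P=[on_z(im,[160+a/3,120+b/3],.022) for a,b in [(336,95),(342,350),(409,95),(417,350)]]
print(np.round(P,4)); l=[np.arctan2(*(P[i]-P[i+1])[[1,0]]) for i in (0,2)];print(l)
yaw=np.mean(l)
q=[0,np.cos(yaw/2),np.sin(yaw/2),0]
j=np.array(observe()['joints'])
az=j[0]
R0=observe()
ctrl.movep([.42*np.cos(-1.24),.42*np.sin(-1.24),.33],R0['orientation'])
print(observe()['ee_pos'],observe()['time_s'])
p=[.46,.215,.30]
s=solver.inverse_kinematics(p,q);print(s,observe()['joints'])
if s is not None:
    ctrl.movep(p,q);o=observe();print(o['time_s'],o['ee_pos'],o['orientation'],o['ft_force'])
    im=get_image('wrist');save(im,'w0.png');np.save('w0.npy',im,allow_pickle=True)
    for n,z in [('lane',0),('lane_stop',.02),('blade_tip',.022),('paddle_mid',.044),('tube_block',.005)]:
        for r in spotter.place_of(n,'wrist')[:2]: print(n,np.round(r['centre']),round(r['confidence'],2),np.round(on_z(im,r['centre'],z),4))
    cv2.imwrite('pics/w0b.png',cv2.resize(im['frame'][:,:,::-1],(800,500),interpolation=2))
```

```text
[[0.7117 0.2295 0.022 ]
 [0.4597 0.2245 0.022 ]
 [0.7112 0.1573 0.022 ]
 [0.459  0.151  0.022 ]]
[np.float64(0.019870291049548856), np.float64(0.02488923696700201)]
[ 0.13658735 -0.39798519  0.3295844 ] 1.7167
[ 0.31223282  0.2299123   0.05359133  1.39447536  0.         -2.8517396 ] [-1.39129668e+00  5.19330101e-02 -8.04118852e-02  1.43765670e+00
  1.21098616e-04  1.41263763e+00]
5.2583 [0.46014952 0.21469326 0.29999278] [6.22980475e-05 9.99941260e-01 1.08385049e-02 5.16955901e-06] [-0.37763021  0.31100251 -0.67331699]
lane [342.  76.] 0.89 [0.5932 0.1921 0.    ]
lane [342. 129.] 0.24 [0.518  0.1893 0.    ]
blade_tip [345.  74.] 0.97 [0.5916 0.1885 0.022 ]
paddle_mid [293. 138.] 0.89 [0.5055 0.2585 0.044 ]
tube_block [342. 129.] 0.86 [0.518  0.1893 0.005 ]
tube_block [215. 186.] 0.6 [0.4259 0.3881 0.005 ]
```

View pics/w0b.png

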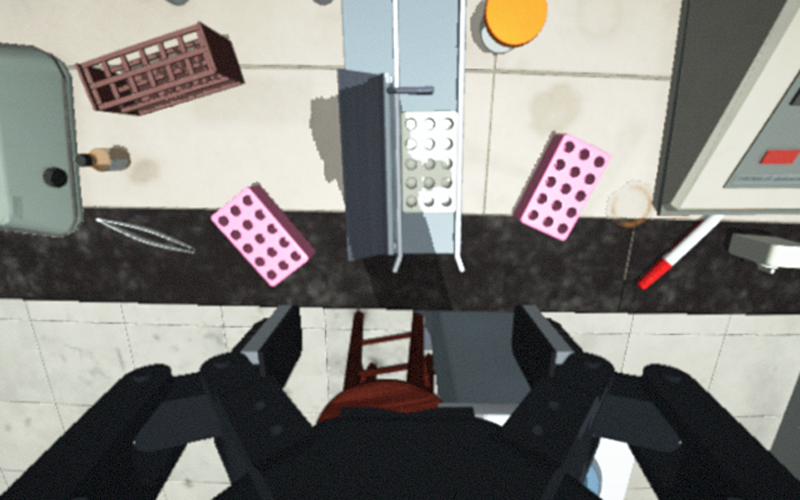

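The wrist view shows the white block at about (344,129) in full-frame pixels, inside the lane, with the gate arm just ahead at (342,73) and the paddle at (293,138). I'll overlay the lane model and check the fit in one enlarged crop.

Run:
```python
from h import *
im=np.load('w0.npy',allow_pickle=True).item()
G=cv2.cvtColor(im['frame'],cv2.COLOR_RGB2GRAY).astype(float)
pts=[]
# bright wall-top centres per row
for r in [5,15,25,35,45,55,175,180,185,190]:
    row=cv2.GaussianBlur(G,(3,3),0)[r]
    a=[]
    for c0 in (317,369):
        w=row[c0-8:c0+9]; k=np.clip(w-np.percentile(w,60),0,None);a.append(round(c0-8+(k*np.arange(17)).sum()/k.sum(),1))
    A=[on_z(im,[c,r],.022) for c in a]
    print(r,a,np.round(A[0][:2],4),np.round(A[1][:2],4),'mid',np.round((A[0]+A[1])[:2]/2,4))
o=np.array([.5925,.1915]);yaw=.022
def L(x,y,z): c,s=np.cos(yaw),np.sin(yaw);return [o[0]+c*x-s*y,o[1]+s*x+c*y,z]
I=cv2.resize(im['frame'][:,:,::-1][0:220,250:430],None,fx=2.7,fy=2.7,interpolation=2)
def line(P,col):
    p=((proj(im,P)-[250,0]+.5)*2.7).astype(int);cv2.polylines(I,[p.reshape(-1,1,2)],False,col,1)
for y in (-38,-33,33,38): line([L(x/1000,y/1000,.022) for x in (-190,-100,0,120)],(0,0,255))
line([L(-.003,.046,.04),L(-.003,-.004,.028),L(.003,-.004,.028),L(.003,.046,.04)],(0,255,0))
line([L(-.182,.088,.06),L(.018,.088,.06)],(255,0,255))
line([L(-.19,-.033,.005),L(-.19,.033,.005)],(0,255,255))
cv2.imwrite('pics/ov.png',I);print(I.shape)
# block top face by brightness
m=spotter.regions_of('tube_block','wrist')[0]['pixels'].astype(np.uint8)
ys,xs=np.where(m);print('block mask',xs.min(),xs.max(),ys.min(),ys.max())
print(on_z(im,[344,ys.min()-.5],.039),on_z(im,[344,ys.max()+.5],.039))
```

```text
5 [np.float64(315.6), np.float64(371.5)] [0.6761 0.2308] [0.6779 0.1575] mid [0.677  0.1942]
15 [np.float64(315.9), np.float64(370.7)] [0.6642 0.2302] [0.666  0.1579] mid [0.6651 0.1941]
25 [np.float64(316.3), np.float64(370.5)] [0.6522 0.2295] [0.654  0.1574] mid [0.6531 0.1935]
35 [np.float64(316.6), np.float64(370.4)] [0.6401 0.2289] [0.6419 0.1569] mid [0.641  0.1929]
45 [np.float64(316.8), np.float64(369.5)] [0.6278 0.2285] [0.6295 0.1574] mid [0.6286 0.1929]
55 [np.float64(316.5), np.float64(369.0)] [0.6153 0.2287] [0.617  0.1573] mid [0.6162 0.193 ]
175 [np.float64(317.1), np.float64(365.0)] [0.4498 0.2253] [0.4515 0.1533] mid [0.4507 0.1893]
180 [np.float64(317.1), np.float64(365.1)] [0.4422 0.2252] [0.4438 0.1527] mid [0.443  0.1889]
185 [np.float64(317.1), np.float64(364.9)] [0.4345 0.2251] [0.4361 0.1525] mid [0.4353 0.1888]
190 [np.float64(317.4), np.float64(365.3)] [0.4267 0.2245] [0.4283 0.1515] mid [0.4275 0.188 ]
(594, 486, 3)
block mask 169 250 148 228
[0.49304554 0.18765627 0.039     ] [0.37153219 0.18279189 0.039     ]
```

View pics/ov.png

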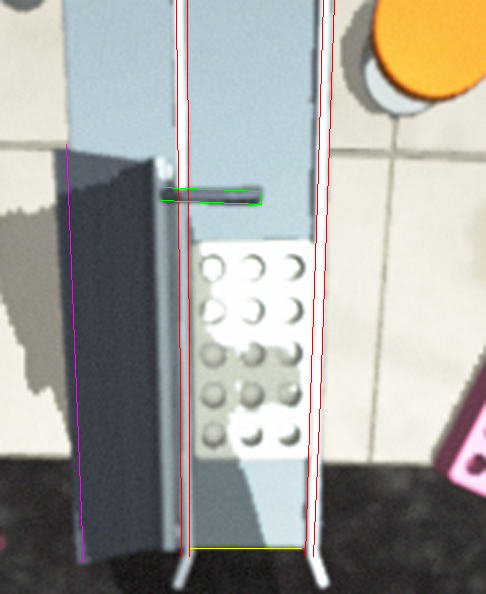

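```bash
cat >> h.py <<'E'
o0=np.array([.5925,.192]);yaw=.0225
q=[0,np.cos(yaw/2),np.sin(yaw/2),0]
def L(x,y,z): c,s=np.cos(yaw),np.sin(yaw);return [o0[0]+c*x-s*y,o0[1]+s*x+c*y,z]
def toL(p): c,s=np.cos(yaw),np.sin(yaw);d=np.array(p)[:2]-o0;return np.array([c*d[0]+s*d[1],-s*d[0]+c*d[1]])
E
python3 - <<'E'
from h import *
im=np.load('w0.npy',allow_pickle=True).item()
near=toL(on_z(im,[250+250/2.7,458/2.7],.039));far=toL(on_z(im,[250+250/2.7,240/2.7],.039));print('near',near,'far',far)
x0=near[0]-.011-.012; print('x0',x0)
hand.gripper_to(.88);print(observe()['gripper_width'])
ctrl.movep(L(x0,.0298,.12),q)
ctrl.move_linear(L(x0,.0298,.055),vel=.1)
ctrl.sleep(.1);b=np.array(observe()['ft_force']);print('bias',b)
z=.055
while z>.011:
    z-=.003;ctrl.move_linear(L(x0,.0298,z),vel=.06)
    ob=observe();f=np.array(ob['ft_force'])-b;print(round(z,3),np.round(f,1),np.round(ob['ee_pos'],4),round(ob['time_s'],2))
    if f[2]>10: break
save(get_image('side'),'s1.png');im=get_image('wrist');save(im,'w1.png')
a=cv2.imread('pics/s1.png')[150:330,220:440];c=cv2.imread('pics/w1.png')
cv2.imwrite('pics/m1.png',np.vstack([cv2.resize(a,(366,300)),cv2.resize(c[100:400,137:503],(366,300))]))
E
```

```text
near [-0.13093348 -0.0006198 ] far [-0.02179619  0.00105483]
x0 -0.15393348295128056
0.8805409272194181
bias [ 0.47987303 -0.83127062 -0.38502761]
0.052 [-1.1  1.4 -0.5] [0.4379 0.2183 0.0521] 7.78
0.049 [-0.5  0.9  0.2] [0.4377 0.2182 0.0488] 8.03
0.046 [0.  1.5 0.3] [0.4377 0.2183 0.0457] 8.28
0.043 [-0.7  0.7  0.7] [0.4377 0.2183 0.0428] 8.53
0.04 [-0.4  0.1  1. ] [0.4377 0.2182 0.0398] 8.78
0.037 [0.1 0.2 2.7] [0.4382 0.2183 0.037 ] 9.03
0.034 [ 0.7 -0.2  2.6] [0.4382 0.2183 0.034 ] 9.28
0.031 [-0.6  1.1  2.4] [0.4382 0.2184 0.031 ] 9.53
0.028 [-0.   2.1  4. ] [0.438  0.2185 0.0279] 9.78
0.025 [-0.   1.1  3.9] [0.438  0.2185 0.0249] 10.03
0.022 [-0.2  2.3  3.7] [0.4379 0.2185 0.022 ] 10.28
0.019 [-0.1  1.3  4.1] [0.4379 0.2183 0.019 ] 10.53
0.016 [-0.1  0.4  6. ] [0.4379 0.2179 0.0161] 10.78
0.013 [-2.4 -3.3 14.6] [0.438  0.2176 0.014 ] 11.03
```

View pics/m1.png

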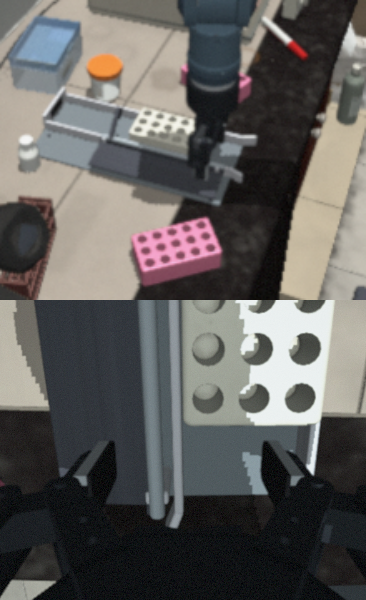

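The paddle is level with the gate on its stop, and the right finger is down in the lane behind the block. Next: ease off the stop slightly, then push.

Run:
```python
from h import *
x0=-.1539;Y=.0298;Z=.0155
ctrl.move_linear(L(x0,Y,Z),vel=.05);ctrl.sleep(.1);b=np.array([.2,-.5,-.4])
def st(x):
    ob=observe();f=np.array(ob['ft_force'])-b;print(round(x,4),np.round(f,1),np.round(toL(ob['ee_pos']),4),round(ob['ee_pos'][2],4),round(ob['time_s'],2));return f
st(x0)
for x in (-.12,-.08,-.04,-.012):
    ctrl.move_linear(L(x,Y,Z),vel=.06);f=st(x)
    if abs(f[0])>12 or f[2]<2.5 or f[2]>20: print('STOP');break
else:
    while x<.004:
        x+=.002;ctrl.move_linear(L(x,Y,Z),vel=.03);f=st(x)
        if f[0]<-6: break
im=get_image('wrist');save(im,'w2.png');s=get_image('side');save(s,'s2.png')
for r in spotter.place_of('tube_block','side')[:3]: print(r['centre'],r['confidence'],toL(on_z(s,r['centre'],.005)))
a=cv2.imread('pics/s2.png')[150:330,180:400];c=cv2.imread('pics/w2.png')
cv2.imwrite('pics/m2.png',np.vstack([cv2.resize(a,(366,300)),cv2.resize(c[100:400,137:503],(366,300))]))
```

```text
-0.1539 [-0.1 -0.2  6.1] [-0.1539  0.0294] 0.0158 11.48
-0.12 [-3.9 -0.2  6.9] [-0.1216  0.0295] 0.0152 12.2
-0.08 [-3.5  0.9  6.6] [-0.0819  0.0295] 0.0151 13.02
-0.04 [-3.6  0.2  6.5] [-0.0418  0.0296] 0.0152 13.83
-0.012 [-2.5  1.2  6.6] [-0.0134  0.0296] 0.0153 14.45
-0.01 [-4.9  0.8  5.9] [-0.0124  0.0296] 0.0151 14.7
-0.008 [-5.5  0.1  7.9] [-0.0107  0.0295] 0.015 14.95
-0.006 [-5.1  0.5  7. ] [-0.0088  0.0295] 0.015 15.2
-0.004 [-5.8  0.6  6.6] [-0.0068  0.0295] 0.015 15.45
-0.002 [-5.   0.9  6.6] [-0.0047  0.0295] 0.015 15.7
0.0 [-5.4 -0.   7.5] [-0.0027  0.0296] 0.015 15.95
0.002 [-5.   1.3  7.4] [-0.0011  0.0296] 0.0149 16.2
0.004 [-8.9  1.2 10.4] [-0.001   0.0295] 0.0147 16.45
[273.7, 221.2] 0.89 [ 0.0640544  -0.00778777]
[326.0, 303.8] 0.74 [-0.16454688  0.19963512]
[348.9, 202.0] 0.56 [-0.10558988 -0.15626681]
```

View pics/m2.png

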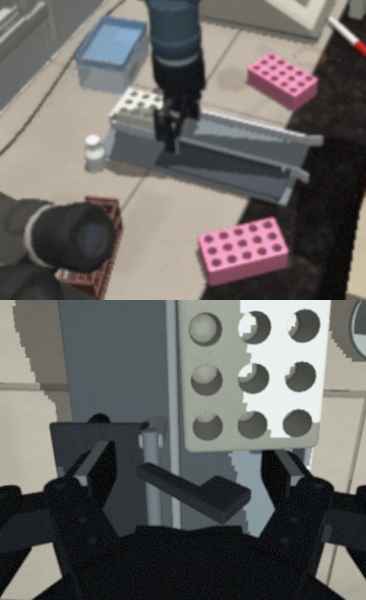

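The block stalled exactly where home was predicted: finger at lane x = -1 mm with rising force. The gate is still open beside the finger. Now back off with the gate held, then let it shut slowly.

Run:
```python
from h import *
Y=.0298;Z=.0155
ctrl.move_linear(L(-.06,Y,Z),vel=.06)
print(observe()['ft_force'])
ctrl.move_linear(L(-.06,Y,.06),vel=.04)
ctrl.move_linear(L(-.09,Y,.16),vel=.12)
ctrl.move_linear(L(-.19,Y,.28),vel=.15)
ctrl.sleep(.3)
im=get_image('wrist');save(im,'w3.png');s=get_image('side');save(s,'s3.png');print(observe()['time_s'])
for cam,i in(('wrist',im),('side',s)):
    for n,z in [('tube_block',.005),('blade_tip',.022),('paddle_mid',.044)]:
        for r in spotter.place_of(n,cam)[:1]: print(cam,n,r['confidence'],toL(on_z(i,r['centre'],z)))
a=cv2.imread('pics/s3.png')[150:330,180:400];c=cv2.imread('pics/w3.png')
cv2.imwrite('pics/m3.png',np.vstack([cv2.resize(a,(366,300)),cv2.resize(c[0:220,220:488],(366,300))]))
```

```text
[2.37463749 0.03821543 5.31303668]
21.6833
wrist tube_block 0.71 [-0.10403858 -0.15165984]
wrist blade_tip 0.87 [ 0.00050703 -0.00235437]
wrist paddle_mid 0.91 [-0.08600453  0.07022802]
side tube_block 0.95 [-0.16186482  0.20092292]
side blade_tip 0.81 [-0.00589293 -0.00118453]
side paddle_mid 0.87 [-0.08003917  0.0588858 ]
```

View pics/m3.png

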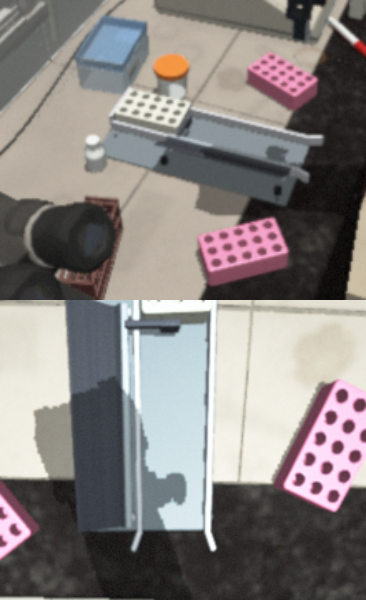

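The block sits at the end stop, the gate is shut behind it, and the arm is clear, so I'm handing the job in.

```bash
python3 -c "
from h import *
print(order.job_done())"
```

```text
the job is handed in; nothing more can be done
None
```

The white block is home against the end stop with the gate shut behind it and the arm clear, as the last pictures show; I handed the job in soon after 21.7 s on the robot's clock, and no verdict was returned.

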